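# Make up two bioprinting kits

### The arm

A 6-joint arm with a two-finger parallel gripper is mounted at the origin on the work surface. World frame = base frame: x ahead of the robot, y to its left, z up, the work surface at z = 0. Lengths are in m, angles in degrees, forces in N, time in s.
With the tool pointing down it reaches from about 0.325 to 0.925 m from the base axis. Payload 3.1 kg.
Tool frame: the origin (TCP) lies midway between the tips of the shut fingers; the grasp point (between the pads) lies 19 mm behind it (bot.grasp_offset is the distance from the TCP to the grasp point, in m); z points along the fingers, y is the line along which they close (so a half turn about z gives the same grasp; the last joint's range is limited). The gripper opens to 85 mm and grips with 20 to 120 N. Pads are 22 mm wide; open, the fingers measure 114 mm over their backs; the gripper's body (76 mm by 85 mm) begins 54 mm behind the grasp point. The pads swing forward as they close: fully open they stand 13 mm farther back than shut.
Start: joints at [67.598, 12.427, 92.441, -0, 75.132, -6.429], TCP at [0.172, 0.601, 0.231] pointing down, gripper open.
Joint ranges: [-157.48, 157.48], [-44.54, 120.13], [17.64, 146.25], [-64.5, 244.5], [7.68, 150.69], [-147.95, 147.95]. Speed limits (degrees/s): [159.86, 159.86, 180, 180, 180, 180].

### API

Orientations are given as [roll, pitch, yaw] about the fixed x, y, z axes, in that order (R = Rz(yaw) Ry(pitch) Rx(roll)).
In Python, from station import bot gives the robot as it stands.
- The arm moves only by the tool apply_moves, never from a script. Its argument "deltas" is a list that holds one entry, the list of rows, each a list of 7 numbers: the turn, a rotation vector about the tool's x, y, z in degrees, then the shift along the tool's x, y, z in mm, then the opening, from -1 (shut) to 1 (fully open). In form: [[[rx, ry, rz, tx, ty, tz, grip], ...]]. A call has 1 to 12 rows; each row shifts and turns the commanded pose from where the row before left it, along the tool's axes as they then stand; what a row does not reach is not made up. A row lasts 1/10 s, in which the tool goes at most 50 mm and 8.59 degrees, less where a joint would pass 70% of its speed; a pose out of reach is approached as far as the arm can. A call is refused whole if a number of a shift passes 50 or a number of a turn 8.59, either way. A call with a gripper value outside its range is refused whole. The fingers move at their own pace and stop on an object; the grip force is fixed at half the most. Time passes only in rows, so rows that do not move let the fingers close. It gives the time, the measured TCP pose, the force, the opening and the grip force at its end, in the units of the state.
- bot.observe(): the state, without advancing time (a new reading comes with each control period).
- bot.capture(name): name is "side" or "top" or "wrist"; returns a dict with "img" (400x640x3 uint8, red, green, blue), "range_z" (400x640 float32, m along the optical axis (not along the pixel's ray), 0 where there is no reading), "camera_matrix" (3x3 intrinsics, pixels), "R" (3x3) and "t" (3): a world point X has camera coordinates R X + t. Camera axes: x right, y down, z forward; pixel columns grow to the right and rows downward; lengths in m; the calibration is good to about 2 mm. A picture is of the moment at which its call begins.
- bot.finish_job(): hands the job in; it is judged then, once.
Trained networks look in a picture, given as the dict that the camera call returned (one of the last four; its "shot" number tells which), for a name from the list of things; names that differ only in an ending like _2 or _b are one class to them, and where a whole thing is asked for, a point or a joint stands for the part that bears it (a point fixed in the world has none). Each returns a list of dicts, best first, with "confidence" (0 to 1); they miss things now and then, are a little off and sometimes report something else, mostly with a low value. They report only what shows in the picture. A call takes as long as a camera call. They do not tell look-alikes from the thing itself.
- bot.find_in(picture, query): "bbox" ([centre column, centre row, width, height] as shares, 0 to 1, of the picture: columns of its width, rows of its height, round what is visible of it).
- bot.trace(picture, query): "mask" (400x640 bool, what is visible of it) and "bbox" ([centre column, centre row, width, height] as shares, 0 to 1, of the picture: columns of its width, rows of its height, round what is visible of it).
- bot.tip_of(picture, query): "at" ([row, column] as shares, 0 to 1, of the picture: columns of its width, rows of its height: a listed point, or the origin of a listed thing).
The state is a dict: "clock": time; "q": joint angles; "qd": joint speeds; "effort": joint torques, N m; "tool_pos": TCP position; "tool_rot": TCP orientation; "ft_force": force on the tool from outside, world axes, zero at the start; "torque": the same for the moment, N m; "width": finger opening in m; "grip_force": force on a finger pad.
Only numpy, scipy, OpenCV 4.12 (cv2) and the standard library are available. Lean on these libraries where they do the work, as an engineer would, in place of code of your own. Each camera call takes 0.05 s, during which the arm holds its last target. There are 200 camera calls.

### The job

Make up the kits for two print runs. The long three-bay tray gets the large dish in its big middle bay, with the short cartridge in one end bay and the bed clamp in the other, either way round; the short two-bay tray gets the small dish in its larger bay and the tall cartridge in its smaller bay. Stand or lay each thing upright and flat on the floor of its bay, set down without dropping it, and leave the bottle, the jar and the tip box where they stand.

Things in the scene. Friction and masses are not known exactly. Their poses are not given: they have to be found in the camera images.
- long_tray: Longer kit tray, three bays: dark floor, low steel rims, 204 x 108 mm outside. Walls and dividers 4 mm thick, tops 8 mm above the table; floor 3 mm above it. Fixed. Origin: centre of underside; x along its length, z up. Middle bay 84 x 100 mm inside (x by y), centred on the tray; end bays 52 x 100 mm, centred at x = -72 and +72 mm.
- short_tray: The shorter kit tray, two bays, same make: 148 x 108 mm outside. Walls and dividers 4 mm thick, tops 8 mm above the table; floor 3 mm above it. Fixed. Origin: centre of underside; x along its length, z up. Its larger bay (84 x 100 mm inside) is centred at x = -28 mm, its smaller bay (52 x 100 mm) at x = +44 mm.
- large_dish: Closed culture dish with a white lid, lying flat: a disc 60 mm in diameter (56 mm over the lower 10 mm), 22 mm high. Origin: centre of the underside, z up.
- small_dish: Closed culture dish with a white lid, lying flat: a disc 40 mm in diameter (36 mm over the lower 8 mm), 18 mm high. Origin: centre of the underside, z up.
- tall_cartridge: Print cartridge standing upright, 78 mm high: white barrel 26 mm in diameter between a black round foot (34 mm diameter, lowest 10 mm) and a black round cap (36 mm diameter, top 6 mm). Origin: centre of the underside, z up.
- short_cartridge: Same make of print cartridge, standing upright, but only 48 mm high: white barrel 26 mm in diameter between a black foot (34 mm diameter, lowest 10 mm) and a black cap (36 mm diameter, top 6 mm). Origin: centre of the underside, z up.
- bed_clamp: Small metal clamp for the print bed, lying flat: a steel bar 64 x 18 x 8 mm with an 18 x 18 mm aluminium block standing on its middle up to 32 mm, and a round screw head (16 mm diameter) on that up to 40 mm. The block can be gripped along or across the bar. Origin: centre of the bar's underside; x along the bar, z up.
- reagent_bottle: Bystander: white bottle with a grey cap, 44 mm in diameter, 95 mm high, standing loose among the stock. Origin: centre of the underside.
- squat_jar: Bystander: clear glass jar with a metal lid, 50 mm in diameter, 55 mm high, standing loose among the stock. Origin: centre of the underside.
- tip_box: Bystander: grey box with a clear lid, 56 x 43 x 40 mm, standing loose among the stock. Origin: centre of the underside, x along its longer side.
Not all that is in view belongs to the job. What is shaped like the short_tray but purple or turquoise is not meant.

How it is judged (in metres and radians):
At the end, for the whole second after the job is handed in: All five at rest (under 0.02 m/s), upright within 0.1 rad and on the floor of their bays; off the bay centre along/across the tray at most: large dish 15/25 mm, small dish 25/34, cartridges 13/38, clamp 20/35. Short cartridge and clamp in different end bays of the long tray (x of large_dish in the frame of long_tray between -0.015 and 0.015 m and y of large_dish in the frame of long_tray between -0.025 and 0.025 m and z of large_dish in the frame of long_tray between 0 and 0.006 m and angle between each of large_dish, small_dish, tall_cartridge's own z axis and vertical below 0.1 rad and (((x of short_cartridge in the frame of long_tray between -0.085 and -0.059 m and y of short_cartridge in the frame of long_tray between -0.038 and 0.038 m and z of short_cartridge in the frame of long_tray between 0 and 0.006 m and angle between short_cartridge's own z axis and vertical below 0.1 rad) and (x of bed_clamp in the frame of long_tray between 0.052 and 0.092 m and y of bed_clamp in the frame of long_tray between -0.035 and 0.035 m and z of bed_clamp in the frame of long_tray between 0 and 0.006 m and angle between bed_clamp's own z axis and vertical below 0.1 rad)) or ((x of short_cartridge in the frame of long_tray between 0.059 and 0.085 m and y of short_cartridge in the frame of long_tray between -0.038 and 0.038 m and z of short_cartridge in the frame of long_tray between 0 and 0.006 m and angle between short_cartridge's own z axis and vertical below 0.1 rad) and (x of bed_clamp in the frame of long_tray between -0.092 and -0.052 m and y of bed_clamp in the frame of long_tray between -0.035 and 0.035 m and z of bed_clamp in the frame of long_tray between 0 and 0.006 m and angle between bed_clamp's own z axis and vertical below 0.1 rad))) and x of small_dish in the frame of short_tray between -0.053 and -0.003 m and y of small_dish in the frame of short_tray between -0.034 and 0.034 m and z of small_dish in the frame of short_tray between 0 and 0.006 m and x of tall_cartridge in the frame of short_tray between 0.031 and 0.057 m and y of tall_cartridge in the frame of short_tray between -0.038 and 0.038 m and z of tall_cartridge in the frame of short_tray between 0 and 0.006 m and linear speed of each of large_dish, small_dish, tall_cartridge, short_cartridge, bed_clamp below 0.02 m/s); the robot touches nothing.
It fails at once if a dish, cartridge or the clamp is dropped (moves faster than 0.7 m/s while not held) ((linear speed of large_dish above 0.7 m/s and contact force between large_dish and the fingers below 0.1 N) or (linear speed of small_dish above 0.7 m/s and contact force between small_dish and the fingers below 0.1 N) or (linear speed of tall_cartridge above 0.7 m/s and contact force between tall_cartridge and the fingers below 0.1 N) or (linear speed of short_cartridge above 0.7 m/s and contact force between short_cartridge and the fingers below 0.1 N) or (linear speed of bed_clamp above 0.7 m/s and contact force between bed_clamp and the fingers below 0.1 N)).
It fails at once if the bottle, the jar or the tip box is pushed more than 20 mm or tipped over (distance of any of reagent_bottle, squat_jar, tip_box from where it was at the start of the episode above 0.02 m or angle between any of reagent_bottle, squat_jar, tip_box's own z axis and vertical above 0.3 rad).
It also fails if it takes over 112 s, if anything falls off the work surface, if the arm or the gripper's body presses on something with over 40 N, if the wrist force passes 120 N, or if a joint passes its speed limit or range.

## Working session

There is one attempt and no reset: what is moved stays moved. The work goes in short steps, Python scripts to look and compute and a tool call to move; the robot and the scene stay as the last step left them, time stands still between calls to the robot, and variables do not carry over. Pictures are saved under pics/ and viewed, at most 14 in all, crops included, and the job is handed in when it is done.

Besides the shell and the picture viewer there is one more tool, called after "Emit:" by a JSON object that holds its "method" and its "body", one argument or row to a line. apply_moves: Moves the arm, as the interface text tells. Its arguments: {"type":"object","properties":{"deltas":{"type":"array","items":{"type":"array","items":{"type":"array","items":{"type":"number"}}}}},"required":["deltas"]}

```bash
mkdir -p pics; ls; cat > h.py <<'E'
import numpy as np, cv2
from station import bot
def save(p,n): cv2.imwrite('pics/'+n,p['img'][:,:,::-1])
def cloud(p):
    K=p['camera_matrix'];z=p['range_z'].astype(float)
    v,u=np.mgrid[:z.shape[0],:z.shape[1]]
    c=np.stack([(u-K[0,2])/K[0,0]*z,(v-K[1,2])/K[1,1]*z,z],-1)
    w=(c-p['t'])@p['R']
    w[z<=0]=np.nan
    return w
E
python3 - <<'E'
from h import *
t=bot.capture('top');s=bot.capture('side')
save(t,'top1.png');save(s,'side1.png')
for p in (t,s): print(p['camera_matrix'].tolist(),(-p['R'].T@p['t']).round(3),p['R'].round(2).tolist())
w=cloud(t)
for n in 'long_tray short_tray large_dish small_dish tall_cartridge short_cartridge bed_clamp reagent_bottle squat_jar tip_box'.split():
    for d in bot.trace(t,n)[:4]:
        m=d['mask'];P=w[m];P=P[~np.isnan(P[:,0])]
        zt=np.percentile(P[:,2],97) if len(P) else 0
        T=P[P[:,2]>zt-.006]
        print(n,round(d['confidence'],2),(np.array(d['bbox'])*[640,400,640,400]).round().tolist(),'ztop',round(zt,4),'top mid',((T.min(0)+T.max(0))/2).round(3),'mean',T.mean(0).round(3),'ext',(T.max(0)-T.min(0)).round(3))
print(bot.observe())
E
```

```text
pics
[[397.4568213931066, 0.0, 322.396595784558], [0.0, 397.4568213931066, 199.42877983690497], [0.0, 0.0, 1.0]] [ 0.239 -0.207  1.236] [[-0.02, -1.0, 0.01], [-0.98, 0.01, -0.19], [0.19, -0.01, -0.98]]
[[403.56106554909064, 0.0, 320.87996871005026], [0.0, 403.56106554909064, 199.88518342596393], [0.0, 0.0, 1.0]] [ 0.021 -1.01   0.761] [[0.86, -0.51, -0.02], [-0.33, -0.52, -0.79], [0.4, 0.68, -0.62]]
long_tray 0.63 [158.0, 184.0, 42.0, 65.0] ztop 0.0092 top mid [0.537 0.293 0.008] mean [0.535 0.295 0.006] ext [0.202 0.111 0.01 ]
short_tray 0.91 [489.0, 229.0, 47.0, 56.0] ztop 0.0097 top mid [ 0.374 -0.739  0.009] mean [ 0.373 -0.738  0.006] ext [0.167 0.149 0.01 ]
short_tray 0.86 [358.0, 254.0, 41.0, 46.0] ztop 0.0094 top mid [ 0.301 -0.33   0.008] mean [ 0.298 -0.331  0.006] ext [0.148 0.109 0.01 ]
short_tray 0.73 [351.0, 184.0, 43.0, 54.0] ztop 0.0094 top mid [ 0.517 -0.314  0.01 ] mean [ 0.517 -0.315  0.006] ext [0.162 0.131 0.012]
short_tray 0.58 [415.0, 211.0, 46.0, 50.0] ztop 0.0094 top mid [ 0.437 -0.524  0.01 ] mean [ 0.437 -0.524  0.006] ext [0.17  0.142 0.012]
large_dish 0.7
[... 895 characters left out ...]
38 -0.105  0.04 ] ext [0.056 0.041 0.008]
{'clock': 0.6, 'q': array([ 6.75973406e+01,  1.24254572e+01,  9.24403250e+01, -1.47259018e-03,
        7.51302291e+01, -6.42595448e+00]), 'qd': array([-0.02362747, -0.01922735, -0.00515764,  0.01292559, -0.04412477,
       -0.07696299]), 'effort': array([ 3.84440955e-05, -3.96581697e+01, -3.04030752e+01, -1.46115385e-04,
        1.17059695e-03,  1.18198460e-05]), 'tool_pos': array([0.17199817, 0.60089645, 0.23132817]), 'tool_rot': array([1.79996196e+02, 1.86076331e-03, 1.64023673e+02]), 'ft_force': array([ 0.66703686,  0.21394964, -0.16047269]), 'torque': array([ 0.0012076 , -0.02880117, -0.00233944]), 'grip_force': 0.0, 'width': 0.08555499605574457}
```

View pics/top1.png

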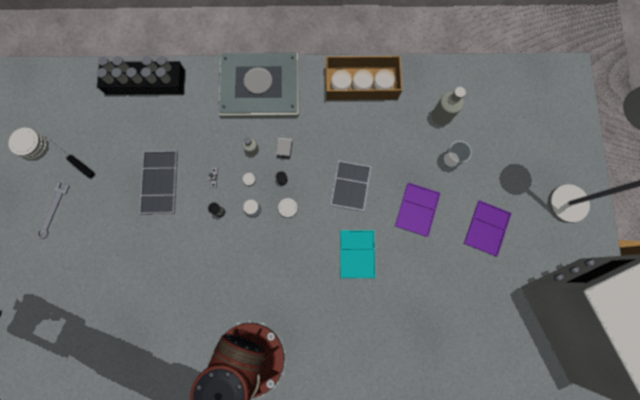

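View pics/side1.png

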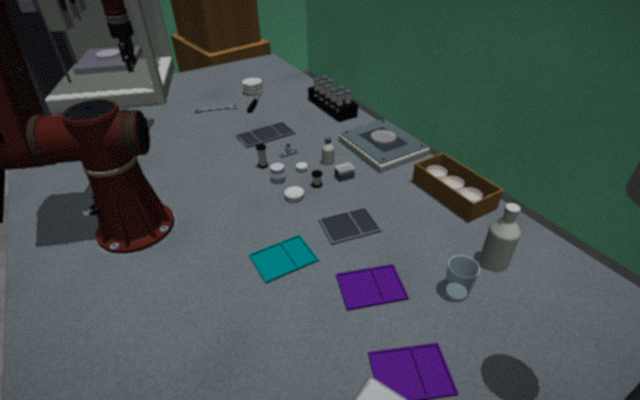

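The top view shows the stock grid at columns 210–295 and rows 140–215. The long tray is at (158,184), and the real (dark) short tray is at (351,184) with its smaller bay at the upper end, towards +x. The purple and turquoise trays are decoys. The networks missed the clamp at about (213,177) and labelled the short cartridge at (282,178) as a tip box.

```bash
python3 - <<'E'
from h import *
t=bot.capture('top');s=bot.capture('side');w=cloud(t)
def rect(m,h):
    c=max(cv2.findContours(m.astype(np.uint8),cv2.RETR_EXTERNAL,cv2.CHAIN_APPROX_NONE)[0],key=cv2.contourArea)[:,0].astype(float)
    K=t['camera_matrix'];r=np.c_[(c[:,0]-K[0,2])/K[0,0],(c[:,1]-K[1,2])/K[1,1],np.ones(len(c))]@t['R']
    o=-t['R'].T@t['t'];P=o+r*((h-o[2])/r[:,2])[:,None]
    (cx,cy),(a,b),ang=cv2.minAreaRect((P[:,:2]*1000).astype(np.float32)); return np.round([cx,cy,a,b,ang],1)
for n,px in (('long_tray',158),('short_tray',351)):
    for d in bot.trace(t,n):
        if abs(d['bbox'][0]*640-px)<15: print(n,rect(d['mask'],.008),d['confidence'])
for nm,x,y in (('clamp',.54,.1),('shortcart',.538,-.098)):
    k=(abs(w[...,0]-x)<.05)&(abs(w[...,1]-y)<.045)
    for z0 in (.008,.028,.037):
        q=k&(w[...,2]>z0); P=w[q]
        if len(P)>2: print(nm,z0,len(P),P.mean(0).round(4),P.min(0).round(3),P.max(0).round(3), cv2.minAreaRect((P[:,:2]*1000).astype(np.float32)))
ws=cloud(s)
for n in 'bed_clamp short_cartridge tall_cartridge large_dish small_dish squat_jar'.split():
    for d in bot.trace(s,n)[:2]:
        P=ws[d['mask']];P=P[~np.isnan(P[:,0])];T=P[P[:,2]>np.percentile(P[:,2],97)-.006];print(n,round(d['confidence'],2),((T.min(0)+T.max(0))/2).round(3),P.max(0)[2].round(3))
print('floor z',np.nanmedian(w[(abs(w[...,0]-.4)<.02)&(abs(w[...,1]-.2)<.03)][:,2]))
c=t['img'][130:225,200:380]; cv2.imwrite('pics/crop.png',cv2.resize(c,None,fx=4.4,fy=4.4,interpolation=cv2.INTER_CUBIC)[:,:,::-1])
E
```

```text
long_tray [535.8 292.  207.  112.2   0.7] 0.72
short_tray [ 300.8 -328.8  106.3  146.2   89.2] 0.86
short_tray [ 516.8 -314.8  110.6  151.    80.8] 0.57
clamp 0.008 73 [0.544  0.1176 0.0241] [0.516 0.11  0.008] [0.575 0.127 0.042] ((545.407958984375, 118.63770294189453), (58.421207427978516, 16.74239158630371), 2.2381253242492676)
clamp 0.028 34 [0.5472 0.1185 0.0357] [0.539 0.111 0.028] [0.557 0.127 0.042] ((548.128173828125, 118.89386749267578), (17.00275230407715, 15.983025550842285), 3.808246612548828)
clamp 0.037 17 [0.5475 0.1195 0.0396] [0.54  0.112 0.037] [0.554 0.125 0.042] ((546.9639282226562, 119.05274200439453), (12.319001197814941, 13.29262924194336), 72.02338409423828)
shortcart 0.008 121 [ 0.5365 -0.098   0.0421] [ 0.52  -0.114  0.008] [ 0.556 -0.082  0.053] ((538.0513916015625, -97.99530029296875), (32.902122497558594, 32.913246154785156), 42.26852798461914)
shortcart 0.028 104 [ 0.538  -0.098   0.0471] [ 0.52  -0.114  0.04 ] [ 0.556 -0.082  0.053] ((538.0513916015625, -97.99530029296875), (32.902122497558594, 32.913246154785156), 42.26852798461914)
shortcart 0.037 104 [ 0.538  -0.098   0.0471] [ 0.52  -0.114  0.04 ] [ 0.556 -0.082  0.053] ((538.0513916015625, -97.99530029296875), (32.902122497558594, 32.913246154785156), 42.26852798461914)
bed_clamp 0.46 [0.543 0.115 0.038] 0.042
short_cartridge 0.67 [ 0.537 -0.094  0.048] 0.052
short_cartridge 0.33 [0.545 0.117 0.04 ] 0.043
tall_cartridge 0.48 [0.434 0.098 0.078] 0.083
large_dish 0.65 [ 0.444 -0.113  0.023] 0.027
squat_jar 0.78 [ 0.442 -0.003  0.055] 0.059
floor z -0.0009109387172812519
```

View pics/crop.png

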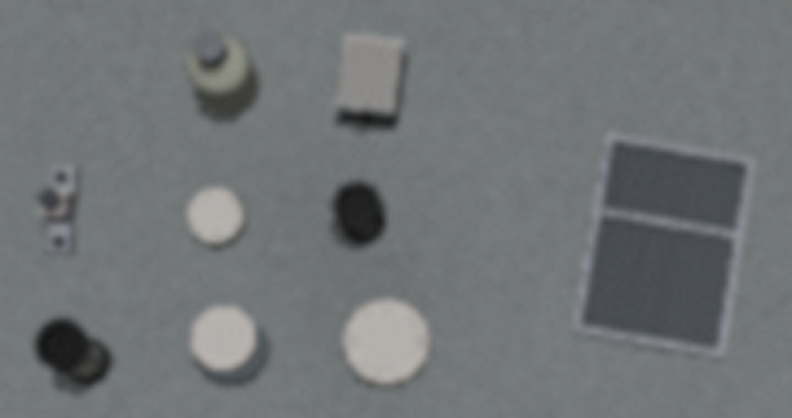

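The crop confirms the layout: clamp at about (58,210), short cartridge (358,213), small dish (215,215), large dish (386,340), and the short tray's divider in its upper half. I'll start with the clamp.

Emit:
{"method": "apply_moves", "body": {
  "deltas": [
    [[0,0,-8,0,0,0,1],[0,0,-8,0,0,0,1],[0,0,0,-26.6,-34.6,0,1],[0,0,0,-26.6,-34.6,0,1],[0,0,0,-26.6,-34.6,0,1],[0,0,0,-26.6,-34.6,0,1],[0,0,0,-26.6,-34.6,0,1],[0,0,0,-26.6,-34.6,0,1],[0,0,0,-26.6,-34.6,0,1],[0,0,0,-26.6,-34.6,0,1],[0,0,0,-26.6,-34.6,0,1],[0,0,0,-26.6,-34.6,0,1]]
  ]
}}

```text
clock: 2.3
tool_pos: [0.4391, 0.2535, 0.2317]
tool_rot: [180.0, 0.0, -180.0]
ft_force: [0.8, 0.5, 0.5]
width: 0.0853
grip_force: 0.0
```

Emit:
{"method": "apply_moves", "body": {
  "deltas": [
    [[0,0,0,-26.6,-34.6,20,1],[0,0,0,-26.6,-34.6,20,1],[0,0,0,-26.6,-34.6,20,1],[0,0,0,-26.6,-34.6,20,1],[0,0,0,0,0,0,1],[0,0,0,0,0,0,1]]
  ]
}}

```text
clock: 2.9
tool_pos: [0.5444, 0.1159, 0.1506]
tool_rot: [180.0, -0.1, 179.9]
ft_force: [-0.4, 0.4, 0.4]
width: 0.0854
grip_force: 0.0
```

```bash
python3 - <<'E'
from h import *
p=bot.capture('wrist');save(p,'w1.png');w=cloud(p)
k=(abs(w[...,0]-.546)<.05)&(abs(w[...,1]-.118)<.045)
for z0 in (.005,.025,.036):
    P=w[k&(w[...,2]>z0)]
    if len(P)>5: print(z0,len(P),P.mean(0).round(4),P.min(0).round(3),P.max(0).round(3),cv2.minAreaRect((P[:,:2]*1000).astype(np.float32)))
o=bot.observe();print(o['clock'],o['tool_pos'],o['tool_rot'],o['q'].round(1))
E
```

```text
0.005 20438 [0.5328 0.1188 0.2132] [0.516 0.073 0.005] [0.58  0.163 0.247] ((548.2301025390625, 118.0887451171875), (64.20632934570312, 90.0158920288086), 0.3500289022922516)
0.025 19678 [0.5324 0.1187 0.221 ] [0.523 0.073 0.025] [0.557 0.163 0.247] ((540.2907104492188, 117.99482727050781), (90.10498046875, 34.2296257019043), 89.536376953125)
0.036 19502 [0.5323 0.1187 0.2227] [0.523 0.073 0.036] [0.556 0.163 0.247] ((539.6827392578125, 117.99974060058594), (90.10498046875, 33.01362228393555), 89.536376953125)
2.95 [0.54441958 0.1168676  0.15139032] [ 1.79967556e+02 -3.24857686e-02  1.79984565e+02] [  4.9   9.  105.6   0.   65.5 -85.1]
```

View pics/w1.png

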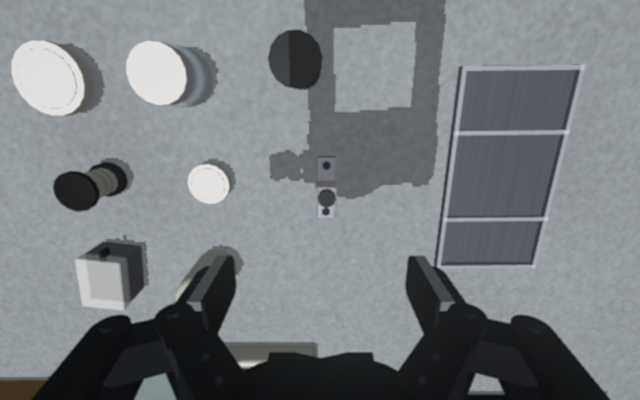

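The wrist picture shows the clamp midway between the fingers at (326,190), with the long tray on the right and the stock on the left. I'll use its depth to refine all positions.

```bash
cat >> h.py <<'E'
def top(w,x,y,h,r=.045,tol=.005):
    P=w[(abs(w[...,0]-x)<r)&(abs(w[...,1]-y)<r)&(abs(w[...,2]-h)<tol)]
    return (len(P),((P.min(0)+P.max(0))/2).round(4),np.median(P,0).round(4),(P.max(0)-P.min(0)).round(3)) if len(P)>5 else None
E
python3 - <<'E'
from h import *
p=bot.capture('wrist');w=cloud(p)
for n,x,y,h in (('clampbar',.546,.118,.008),('head',.546,.118,.040),('large',.446,-.115,.022),('small',.54,.006,.018),('short',.538,-.098,.048),('tall',.437,.097,.078),('jar',.443,-.006,.055)): print(n,top(w,x,y,h,tol=.004))
print('tray rim',top(w,.536,.292,.008,.12,.0025))
for d in bot.trace(p,'long_tray')[:1]:
    m=cv2.erode(d['mask'].astype(np.uint8),np.ones((3,3)))>0
    P=w[m];P=P[abs(P[:,2]-.005)<.01];print(cv2.minAreaRect((P[:,:2]*1000).astype(np.float32)))
E
```

```text
clampbar (676, array([0.5482, 0.1219, 0.0083]), array([0.5339, 0.122 , 0.0091]), array([0.064, 0.018, 0.007]))
head (248, array([0.548 , 0.122 , 0.0393]), array([0.5475, 0.1216, 0.0409]), array([0.015, 0.015, 0.007]))
large (4418, array([ 0.4466, -0.1131,  0.022 ]), array([ 0.4457, -0.1115,  0.0231]), array([0.059, 0.061, 0.008]))
small (1334, array([0.5402, 0.0093, 0.0177]), array([0.5392, 0.0101, 0.0192]), array([0.039, 0.04 , 0.007]))
short (1422, array([ 0.5384, -0.0954,  0.0476]), array([ 0.5377, -0.0938,  0.0488]), array([0.036, 0.037, 0.007]))
tall (2459, array([0.4385, 0.0997, 0.0781]), array([0.438 , 0.1002, 0.0789]), array([0.035, 0.035, 0.007]))
jar (3160, array([ 0.4449, -0.0043,  0.0546]), array([ 0.4443, -0.0035,  0.0558]), array([0.044, 0.045, 0.007]))
tray rim (4641, array([0.5377, 0.2962, 0.008 ]), array([0.513 , 0.3027, 0.0086]), array([0.204, 0.111, 0.005]))
((537.705322265625, 296.1268615722656), (203.74830627441406, 109.22149658203125), 0.5042305588722229)
```

Emit:
{"method": "apply_moves", "body": {
  "deltas": [
    [[0,0,0,-3,1,45,1],[0,0,0,0,0,45,1],[0,0,0,0,0,30,1],[0,0,0,0,0,18,1],[0,0,0,0,0,0,-1],[0,0,0,0,0,0,-1],[0,0,0,0,0,0,-1],[0,0,0,0,0,0,-1],[0,0,0,0,0,0,-1],[0,0,0,0,0,0,-1],[0,0,0,0,0,0,-1],[0,0,0,0,0,0,-1]]
  ]
}}

```text
clock: 4.25
tool_pos: [0.5494, 0.1179, 0.0153]
tool_rot: [180.0, 0.2, -180.0]
ft_force: [-1.4, 0.4, 6.9]
width: 0.0163
grip_force: 60.8
```

Emit:
{"method": "apply_moves", "body": {
  "deltas": [
    [[0,0,0,0,0,-10,-1],[0,0,0,0,0,-25,-1],[0,0,0,0,0,-25,-1],[0,0,0,-12,35,0,-1],[0,0,0,-12,35,0,-1],[0,0,0,-12,35,0,-1],[0,0,0,-12,35,0,-1],[0,0,0,-11.5,36,0,-1],[0,0,8,0,0,0,-1],[0,0,8,0,0,0,-1],[0,0,8,0,0,0,-1],[0,0,8,0,0,0,-1]]
  ]
}}

```text
clock: 5.45
tool_pos: [0.6064, 0.2935, 0.0731]
tool_rot: [-179.9, -0.0, 147.7]
ft_force: [-0.6, -0.5, -0.8]
width: 0.0166
grip_force: 59.9
```

Emit:
{"method": "apply_moves", "body": {
  "deltas": [
    [[0,0,8,0,0,0,-1],[0,0,8,0,0,0,-1],[0,0,8,0,0,0,-1],[0,0,8,0,0,0,-1],[0,0,8,0,0,0,-1],[0,0,8,0,0,0,-1],[0,0,8,0,0,0,-1],[0,0,1.5,0,0,20,-1],[0,0,0,0,0,20,-1],[0,0,0,0,0,0,-1]]
  ]
}}

```text
clock: 6.45
tool_pos: [0.6036, 0.2922, 0.0296]
tool_rot: [-179.6, 0.2, 90.5]
ft_force: [-0.7, 0.1, -1.9]
width: 0.0165
grip_force: 59.9
```

```bash
python3 - <<'E'
from h import *
p=bot.capture('wrist');save(p,'w2.png');w=cloud(p)
for d in bot.trace(p,'long_tray')[:1]:
    P=w[d['mask']];P=P[abs(P[:,2]-.005)<.01];print(cv2.minAreaRect((P[:,:2]*1000).astype(np.float32)))
o=bot.observe();print(o['clock'],o['tool_pos'],o['tool_rot'],o['width'])
E
```

```text
((533.8798828125, 292.6208801269531), (216.07440185546875, 115.77265930175781), 0.46877896785736084)
6.55 [0.60622671 0.29328288 0.03281285] [-1.79890454e+02  3.82763158e-02  9.05211285e+01] 0.016697775534870313
```

View pics/w2.png

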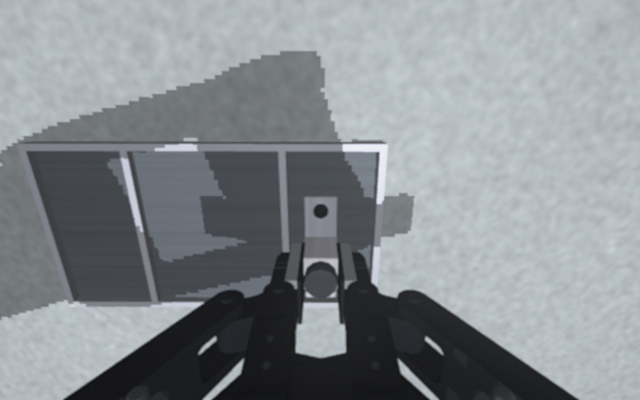

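The clamp is held square over the end bay (block at about (320,280), bay columns 285–382). I'll lower it and release with a small opening.

Emit:
{"method": "apply_moves", "body": {
  "deltas": [
    [[0,0,0,0,2,7,-1],[0,0,0,0,0,6,-1],[0,0,0,0,0,2,-1],[0,0,0,0,0,1,-1],[0,0,0,0,0,0,-1]]
  ]
}}

```text
clock: 7.05
tool_pos: [0.6092, 0.2937, 0.0184]
tool_rot: [-180.0, 0.0, 90.5]
ft_force: [-2.2, -0.2, 5.0]
width: 0.0164
grip_force: 60.5
```

Emit:
{"method": "apply_moves", "body": {
  "deltas": [
    [[0,0,0,0,0,0,0],[0,0,0,0,0,0,0],[0,0,0,0,0,0,0],[0,0,0,0,0,-25,0],[0,0,0,0,0,-40,0],[0,0,0,0,0,-40,1],[0,0,-8,0,0,-30,1],[0,0,-8,0,0,0,1],[0,0,-8,0,0,0,1],[0,0,-8,0,0,0,1],[0,0,-8,0,0,0,1],[0,0,-8,0,0,0,1]]
  ]
}}

```text
clock: 8.25
tool_pos: [0.6089, 0.2937, 0.152]
tool_rot: [-180.0, -0.0, 138.9]
ft_force: [-0.1, -0.3, -0.3]
width: 0.0854
grip_force: 0.0
```

Emit:
{"method": "apply_moves", "body": {
  "deltas": [
    [[0,0,-8,0,0,0,1],[0,0,-8,0,0,0,1],[0,0,-8,0,0,0,1],[0,0,-8,0,0,0,1],[0,0,-8,0,0,0,1],[0,0,-1.5,0,0,0,1],[0,0,0,0,0,0,1]]
  ]
}}

```text
clock: 8.95
tool_pos: [0.609, 0.2937, 0.1521]
tool_rot: [-180.0, -0.0, 179.9]
ft_force: [0.3, 0.1, 0.2]
width: 0.0854
grip_force: 0.0
```

```bash
python3 - <<'E'
from h import *
p=bot.capture('wrist');save(p,'w3.png');w=cloud(p)
print(top(w,.608,.294,.043,.03),top(w,.608,.294,.011,.034,.002))
t=bot.capture('top');save(t,'t3.png')
o=bot.observe();print(o['clock'],o['tool_pos'],o['tool_rot'],o['width'])
E
```

```text
(252, array([0.6087, 0.2951, 0.0424]), array([0.6079, 0.2947, 0.044 ]), array([0.016, 0.015, 0.008])) (1012, array([0.6091, 0.2939, 0.011 ]), array([0.6076, 0.2927, 0.0116]), array([0.059, 0.068, 0.004]))
9.05 [0.60899714 0.29368503 0.15216695] [-1.79998334e+02 -5.98160385e-03  1.79916200e+02] 0.0852492660690026
```

View pics/w3.png

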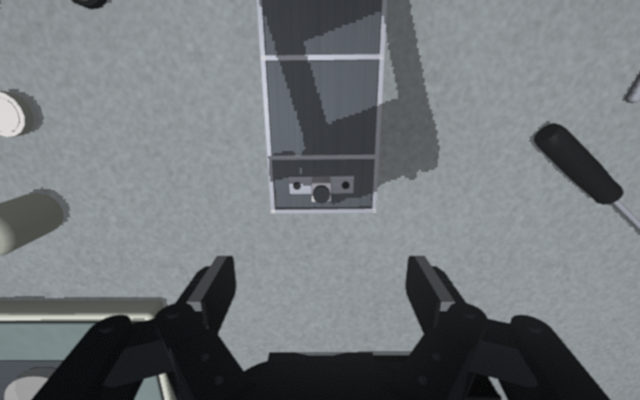

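The clamp sits flat in the far end bay, at about (321,188) in the picture. Next is the short cartridge.

Emit:
{"method": "apply_moves", "body": {
  "deltas": [
    [[0,0,0,7,-39,0,1],[0,0,0,7,-39,0,1],[0,0,0,7,-39,0,1],[0,0,0,7,-39,0,1],[0,0,0,7,-39,0,1],[0,0,0,7,-39,0,1],[0,0,0,7,-39,0,1],[0,0,0,7,-39,0,1],[0,0,0,7,-39,0,1],[0,0,0,7,-39,0,1],[0,0,0,0,0,0,1]]
  ]
}}

```text
clock: 10.15
tool_pos: [0.5387, -0.1006, 0.1527]
tool_rot: [-179.9, 0.0, 179.7]
ft_force: [-0.4, 0.4, 0.1]
width: 0.0855
grip_force: 0.0
```

```bash
python3 - <<'E'
from h import *
p=bot.capture('wrist');w=cloud(p)
for n,x,y,h in (('large',.446,-.115,.022),('small',.54,.006,.018),('short',.538,-.096,.048),('jar',.443,-.006,.055)): print(n,top(w,x,y,h,tol=.004))
for d in bot.trace(p,'short_tray')[:2]:
    P=w[d['mask']];P=P[abs(P[:,2]-.005)<.01];print(cv2.minAreaRect((P[:,:2]*1000).astype(np.float32)))
o=bot.observe();print(o['clock'],o['tool_pos'],o['tool_rot'])
E
```

```text
large (4000, array([ 0.4469, -0.114 ,  0.0232]), array([ 0.4458, -0.1137,  0.0232]), array([0.058, 0.059, 0.005]))
small (1310, array([0.5403, 0.0085, 0.0179]), array([0.5394, 0.0078, 0.0192]), array([0.039, 0.039, 0.008]))
short (1265, array([ 0.5389, -0.0955,  0.0475]), array([ 0.5377, -0.0955,  0.0489]), array([0.036, 0.035, 0.007]))
jar (3012, array([ 0.4453, -0.0049,  0.0545]), array([ 0.4444, -0.0058,  0.0558]), array([0.044, 0.045, 0.007]))
((519.375732421875, -316.8856506347656), (117.92406463623047, 155.7704620361328), 79.26828002929688)
10.25 [ 0.53916474 -0.09700419  0.1524611 ] [1.79973589e+02 2.22077131e-02 1.79835327e+02]
```

Emit:
{"method": "apply_moves", "body": {
  "deltas": [
    [[0,0,0,0,1,45,1],[0,0,0,0,0,45,1],[0,0,0,0,0,25,1],[0,0,0,0,0,11,1],[0,0,0,0,0,0,-1],[0,0,0,0,0,0,-1],[0,0,0,0,0,0,-1],[0,0,0,0,0,0,-1],[0,0,0,0,0,0,-1],[0,0,0,0,0,0,-1],[0,0,0,0,0,0,-1],[0,0,0,0,0,0,-1]]
  ]
}}

```text
clock: 11.45
tool_pos: [0.5413, -0.0958, 0.0287]
tool_rot: [-180.0, 0.2, 180.0]
ft_force: [0.2, 1.0, 6.9]
width: 0.032
grip_force: 58.8
```

Emit:
{"method": "apply_moves", "body": {
  "deltas": [
    [[0,0,0,0,0,-10,-1],[0,0,0,0,0,-25,-1],[0,0,0,0,0,-30,-1],[0,0,0,0,0,-30,-1],[0,0,0,0,0,0,-1]]
  ]
}}

```text
clock: 11.95
tool_pos: [0.5431, -0.0966, 0.1272]
tool_rot: [-179.8, 0.6, -180.0]
ft_force: [0.8, 0.3, -1.1]
width: 0.0321
grip_force: 59.5
```

```bash
python3 - <<'E'
from h import *
p=bot.capture('wrist');save(p,'w4.png');s=bot.capture('side');c=s['img'][100:260,220:420];cv2.imwrite('pics/s4.png',cv2.resize(c,None,fx=3.5,fy=3.5)[:,:,::-1])
print(bot.observe()['width'],bot.observe()['tool_pos'])
E
```

```text
0.03192182137981629 [ 0.53975039 -0.09558111  0.12259693]
```

View pics/s4.png

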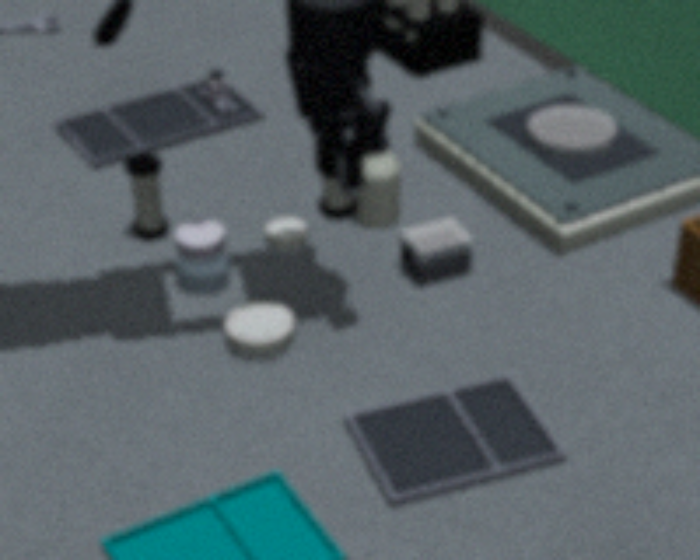

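The side view shows the short cartridge hanging upright in the gripper at about (340,190) in the crop. I'll carry it to the near end bay.

Emit:
{"method": "apply_moves", "body": {
  "deltas": [
    [[0,0,0,7.4,39,0,-1],[0,0,0,7.4,39,0,-1],[0,0,0,7.4,39,0,-1],[0,0,0,7.4,39,0,-1],[0,0,0,7.4,39,0,-1],[0,0,0,7.4,39,0,-1],[0,0,0,7.4,39,0,-1],[0,0,0,7.4,39,0,-1],[0,0,0,7.4,39,0,-1],[0,0,0,7.4,39,0,-1],[0,0,0,0,0,40,-1],[0,0,0,0,0,40,-1]]
  ]
}}

```text
clock: 13.25
tool_pos: [0.4648, 0.2963, 0.0404]
tool_rot: [180.0, 0.1, -179.8]
ft_force: [-0.0, -1.0, -0.0]
width: 0.0315
grip_force: 59.6
```

Emit:
{"method": "apply_moves", "body": {
  "deltas": [
    [[0,0,0,0,0,0,-1],[0,0,0,0,0,0,-1]]
  ]
}}

```text
clock: 13.45
tool_pos: [0.463, 0.2936, 0.0395]
tool_rot: [-179.9, -0.3, -180.0]
ft_force: [1.1, -0.1, -0.1]
width: 0.0321
grip_force: 59.7
```

Emit:
{"method": "apply_moves", "body": {
  "deltas": [
    [[0,0,0,-1,0,5,-1],[0,0,0,0,0,3,-1],[0,0,0,0,0,1,-1],[0,0,0,0,0,1,-1],[0,0,0,0,0,0,-1]]
  ]
}}

```text
clock: 13.95
tool_pos: [0.4664, 0.2947, 0.0318]
tool_rot: [180.0, 0.0, -180.0]
ft_force: [0.5, -0.0, 1.1]
width: 0.032
grip_force: 59.7
```

Emit:
{"method": "apply_moves", "body": {
  "deltas": [
    [[0,0,0,0,0,1,-1],[0,0,0,0,0,0,-1]]
  ]
}}

```text
clock: 14.15
tool_pos: [0.4668, 0.2947, 0.0318]
tool_rot: [-180.0, 0.1, -180.0]
ft_force: [-1.8, -2.2, 6.2]
width: 0.0319
grip_force: 60.1
```

Emit:
{"method": "apply_moves", "body": {
  "deltas": [
    [[0,0,0,0,0,0,0.3],[0,0,0,0,0,0,0.3],[0,0,0,0,0,0,0.5],[0,0,0,0,0,-15,1],[0,0,0,0,0,-35,1],[0,0,0,0,0,-35,1],[0,0,0,0,0,-35,1],[0,0,0,0,0,0,1]]
  ]
}}

```text
clock: 14.95
tool_pos: [0.4705, 0.2968, 0.1579]
tool_rot: [179.7, 0.7, -180.0]
ft_force: [1.1, 1.1, 0.9]
width: 0.0853
grip_force: 0.0
```

Emit:
{"method": "apply_moves", "body": {
  "deltas": [
    [[0,0,0,2,-40.9,0,1],[0,0,0,2,-40.9,0,1],[0,0,0,2,-40.9,0,1],[0,0,0,2,-40.9,0,1],[0,0,0,2,-40.9,0,1],[0,0,0,2,-40.9,0,1],[0,0,0,2,-40.9,0,1],[0,0,0,2,-40.9,0,1],[0,0,0,2,-40.9,0,1],[0,0,0,2,-40.9,0,1],[0,0,0,0,0,0,1],[0,0,0,0,0,0,1]]
  ]
}}

```text
clock: 16.15
tool_pos: [0.4459, -0.1149, 0.1504]
tool_rot: [180.0, -0.0, 179.9]
ft_force: [-0.6, 0.4, -0.0]
width: 0.0852
grip_force: 0.0
```

```bash
python3 - <<'E'
from h import *
p=bot.capture('wrist');t=bot.capture('top');w=cloud(p);wt=cloud(t)
print('large',top(w,.446,-.115,.022,tol=.004))
print('short placed',top(wt,.465,.294,.051,.04,.006))
o=bot.observe();print(o['clock'],o['tool_pos'],o['tool_rot'])
E
```

```text
large (2979, array([ 0.4468, -0.1138,  0.0219]), array([ 0.4451, -0.1138,  0.0232]), array([0.059, 0.059, 0.008]))
short placed (111, array([0.4648, 0.2918, 0.0498]), array([0.4634, 0.2927, 0.05  ]), array([0.034, 0.034, 0.01 ]))
16.25 [ 0.44588558 -0.1134392   0.15011515] [ 1.79953799e+02 -3.23889436e-02 -1.79946152e+02]
```

Emit:
{"method": "apply_moves", "body": {
  "deltas": [
    [[0,0,0,-1,0,45,1],[0,0,0,0,0,45,1],[0,0,0,0,0,35,1],[0,0,0,0,0,15,1],[0,0,0,0,0,5,1],[0,0,0,0,0,0,-1],[0,0,0,0,0,0,-1],[0,0,0,0,0,0,-1],[0,0,0,0,0,0,-1],[0,0,0,0,0,0,-1],[0,0,0,0,0,0,-1],[0,0,0,0,0,0,-1]]
  ]
}}

```text
clock: 17.45
tool_pos: [0.4492, -0.1149, 0.0071]
tool_rot: [-179.9, 0.2, -180.0]
ft_force: [-0.3, 1.6, 7.2]
width: 0.0561
grip_force: 64.3
```

Emit:
{"method": "apply_moves", "body": {
  "deltas": [
    [[0,0,0,0,0,-10,-1],[0,0,0,0,0,-20,-1],[0,0,0,0,0,-30,-1],[0,0,0,0,0,-40,-1],[0,0,0,0,0,-30,-1],[0,0,0,0,0,0,-1]]
  ]
}}

```text
clock: 18.05
tool_pos: [0.4509, -0.116, 0.1409]
tool_rot: [-179.7, 0.6, -180.0]
ft_force: [0.9, -0.5, 0.1]
width: 0.0566
grip_force: 63.8
```

```bash
python3 - <<'E'
from h import *
p=bot.capture('wrist');save(p,'w5.png')
o=bot.observe();print(o['clock'],o['tool_pos'],o['tool_rot'],o['width'])
E
```

```text
18.1 [ 0.44909155 -0.11533241  0.13835237] [-179.84095755    0.33854953 -179.97838191] 0.05656377563828169
```

View pics/w5.png

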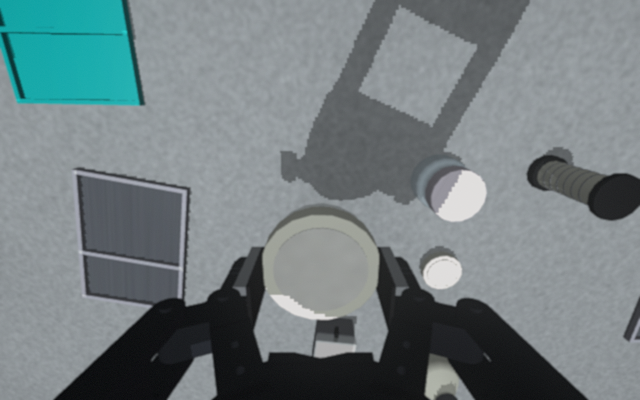

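The large dish is held level at about (320,265).

Emit:
{"method": "apply_moves", "body": {
  "deltas": [
    [[0,0,0,-9,40.8,0,-1],[0,0,0,-9,40.8,0,-1],[0,0,0,-9,40.8,0,-1],[0,0,0,-9,40.8,0,-1],[0,0,0,-9,40.8,0,-1],[0,0,0,-9,40.8,0,-1],[0,0,0,-9,40.8,0,-1],[0,0,0,-9,40.8,0,-1],[0,0,0,-9,40.8,0,-1],[0,0,0,-9,40.8,0,-1],[0,0,0,0,0,0,-1],[0,0,0,0,0,0,-1]]
  ]
}}

```text
clock: 19.3
tool_pos: [0.5354, 0.2937, 0.133]
tool_rot: [-179.9, -0.2, -179.9]
ft_force: [-0.4, -0.3, -1.2]
width: 0.0567
grip_force: 63.9
```

Emit:
{"method": "apply_moves", "body": {
  "deltas": [
    [[0,0,0,0,0,40,-1],[0,0,0,0,0,40,-1],[0,0,0,0,0,30,-1],[0,0,0,0,0,5,-1],[0,0,0,0,0,0,-1],[0,0,0,0,0,0,-1],[0,0,0,0,0,0,-1]]
  ]
}}

```text
clock: 20.0
tool_pos: [0.5391, 0.2942, 0.0229]
tool_rot: [179.9, 0.2, -180.0]
ft_force: [0.5, -0.1, -0.5]
width: 0.0566
grip_force: 64.0
```

Emit:
{"method": "apply_moves", "body": {
  "deltas": [
    [[0,0,0,0,0,7,-1],[0,0,0,0,0,3,-1],[0,0,0,0,0,1,-1],[0,0,0,0,0,0,-1],[0,0,0,0,0,0,-1]]
  ]
}}

```text
clock: 20.5
tool_pos: [0.5373, 0.2939, 0.0102]
tool_rot: [180.0, 0.0, -180.0]
ft_force: [-1.1, -1.6, 5.8]
width: 0.0564
grip_force: 64.6
```

Emit:
{"method": "apply_moves", "body": {
  "deltas": [
    [[0,0,0,0,0,1,-1],[0,0,0,0,0,0,-1],[0,0,0,0,0,0,-1]]
  ]
}}

```text
clock: 20.8
tool_pos: [0.5373, 0.2939, 0.0102]
tool_rot: [-180.0, -0.0, -180.0]
ft_force: [-3.8, -1.4, 10.9]
width: 0.0567
grip_force: 65.2
```

Emit:
{"method": "apply_moves", "body": {
  "deltas": [
    [[0,0,0,0,0,0,0.7],[0,0,0,0,0,0,0.7],[0,0,0,0,0,-1,1],[0,0,0,0,0,-15,1],[0,0,0,0,0,-35,1],[0,0,0,0,0,-40,1],[0,0,0,0,0,-40,1],[0,0,0,0,0,0,1]]
  ]
}}

```text
clock: 21.6
tool_pos: [0.5424, 0.2959, 0.1484]
tool_rot: [179.7, 0.8, -180.0]
ft_force: [1.2, 0.2, 0.4]
width: 0.0857
grip_force: 0.0
```

Emit:
{"method": "apply_moves", "body": {
  "deltas": [
    [[0,0,0,0,-41,0,1],[0,0,0,0,-41,0,1],[0,0,0,0,-41,0,1],[0,0,0,0,-41,0,1],[0,0,0,0,-41,0,1],[0,0,0,0,-41,0,1],[0,0,0,-2,-39,0,1],[0,0,0,0,0,0,1],[0,0,0,0,0,0,1]]
  ]
}}

```text
clock: 22.5
tool_pos: [0.5391, 0.008, 0.1395]
tool_rot: [180.0, 0.0, 179.9]
ft_force: [0.4, -0.6, 0.1]
width: 0.0856
grip_force: 0.0
```

```bash
python3 - <<'E'
from h import *
p=bot.capture('wrist');t=bot.capture('top');w=cloud(p);wt=cloud(t)
print('small',top(w,.54,.008,.018,tol=.004))
for n,x,y,h in (('large placed',.537,.294,.025),('short',.465,.294,.051),('clamp',.608,.294,.043)): print(n,top(wt,x,y,h,.036,.006))
o=bot.observe();print(o['clock'],o['tool_pos'],o['tool_rot'])
E
```

```text
small (1381, array([0.5405, 0.0091, 0.0179]), array([0.5393, 0.0091, 0.0192]), array([0.039, 0.039, 0.008]))
large placed (172, array([0.5356, 0.3037, 0.0246]), array([0.5346, 0.3005, 0.0248]), array([0.058, 0.036, 0.01 ]))
short (77, array([0.4651, 0.2947, 0.0501]), array([0.4684, 0.2962, 0.0504]), array([0.034, 0.03 , 0.009]))
clamp (24, array([0.6083, 0.2918, 0.0428]), array([0.6079, 0.292 , 0.0422]), array([0.017, 0.018, 0.01 ]))
22.6 [0.53897931 0.00947863 0.13934071] [ 1.79968117e+02 -9.48358962e-03 -1.79946632e+02]
```

Emit:
{"method": "apply_moves", "body": {
  "deltas": [
    [[0,0,0,-1,0,45,1],[0,0,0,0,0,45,1],[0,0,0,0,0,30,1],[0,0,0,0,0,10,1],[0,0,0,0,0,4,1],[0,0,0,0,0,0,-1],[0,0,0,0,0,0,-1],[0,0,0,0,0,0,-1],[0,0,0,0,0,0,-1],[0,0,0,0,0,0,-1],[0,0,0,0,0,0,-1],[0,0,0,0,0,0,-1]]
  ]
}}

```text
clock: 23.8
tool_pos: [0.5423, 0.0084, 0.0076]
tool_rot: [-180.0, 0.2, -180.0]
ft_force: [-0.3, 1.3, 5.3]
width: 0.0362
grip_force: 59.7
```

Emit:
{"method": "apply_moves", "body": {
  "deltas": [
    [[0,0,0,0,0,0,-1],[0,0,0,0,0,-10,-1],[0,0,0,0,0,-20,-1],[0,0,0,0,0,-30,-1],[0,0,0,0,0,-40,-1],[0,0,0,0,0,-30,-1],[0,0,0,0,0,0,-1],[0,0,0,0,0,0,-1]]
  ]
}}

```text
clock: 24.6
tool_pos: [0.5407, 0.0086, 0.1367]
tool_rot: [-180.0, 0.1, -180.0]
ft_force: [-0.8, -0.4, -0.6]
width: 0.0362
grip_force: 59.9
```

```bash
python3 - <<'E'
from h import *
p=bot.capture('wrist');save(p,'w6.png');w=cloud(p)
for d in bot.trace(p,'short_tray')[:3]:
    P=w[d['mask']];P=P[abs(P[:,2]-.005)<.008];print(d['confidence'],cv2.minAreaRect((P[:,:2]*1000).astype(np.float32)))
o=bot.observe();print(o['clock'],o['tool_pos'],o['tool_rot'],o['width'])
E
```

```text
0.56 ((526.9230346679688, -280.96990966796875), (44.90789794921875, 155.82086181640625), 78.58379364013672)
24.7 [0.53873855 0.00877461 0.13401379] [ 1.79982877e+02 -1.58291412e-01 -1.79978560e+02] 0.03595167039244435
```

View pics/w6.png

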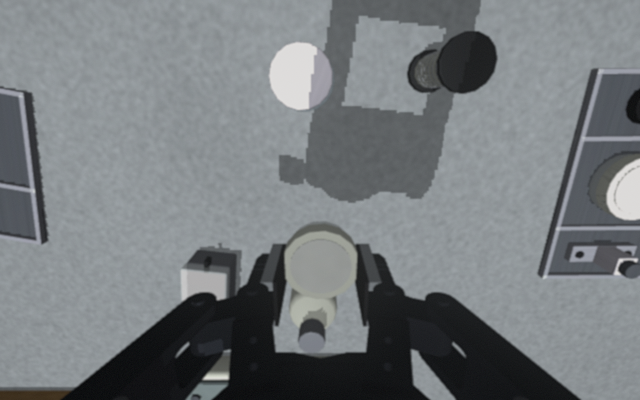

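The small dish is held level at about (320,260), and the long tray's three items look right at the right edge of the picture.

Emit:
{"method": "apply_moves", "body": {
  "deltas": [
    [[0,0,0,6.4,-40,0,-1],[0,0,0,6.4,-40,0,-1],[0,0,0,6.4,-40,0,-1],[0,0,0,6.4,-40,0,-1],[0,0,0,6.4,-40,0,-1],[0,0,0,6.4,-40,0,-1],[0,0,0,6.4,-40,0,-1],[0,0,0,6.4,-40,0,-1],[0,0,0,0,0,0,-1],[0,0,0,0,0,0,-1],[0,0,0,0,0,0,-1]]
  ]
}}

```text
clock: 25.8
tool_pos: [0.4882, -0.3098, 0.1336]
tool_rot: [179.8, -0.1, -180.0]
ft_force: [0.2, -0.3, -0.4]
width: 0.0358
grip_force: 60.1
```

```bash
python3 - <<'E'
from h import *
p=bot.capture('wrist');save(p,'w7.png');w=cloud(p)
for d in bot.trace(p,'short_tray')[:3]:
    P=w[d['mask']];P=P[abs(P[:,2]-.005)<.008];print(d['confidence'],cv2.minAreaRect((P[:,:2]*1000).astype(np.float32)))
o=bot.observe();print(o['clock'],o['tool_pos'],o['tool_rot'],o['width'])
E
```

```text
0.95 ((436.9193420410156, -526.1707763671875), (118.12290954589844, 148.38528442382812), 70.98271942138672)
0.94 ((354.29638671875, -330.08587646484375), (112.39031982421875, 44.574764251708984), 89.24529266357422)
0.61 ((516.7640991210938, -312.26495361328125), (112.13618469238281, 147.19448852539062), 78.73221588134766)
25.9 [ 0.48882126 -0.30966387  0.13431014] [ 1.79910170e+02 -8.66471173e-02 -1.79888358e+02] 0.03611143936987792
```

View pics/w7.png

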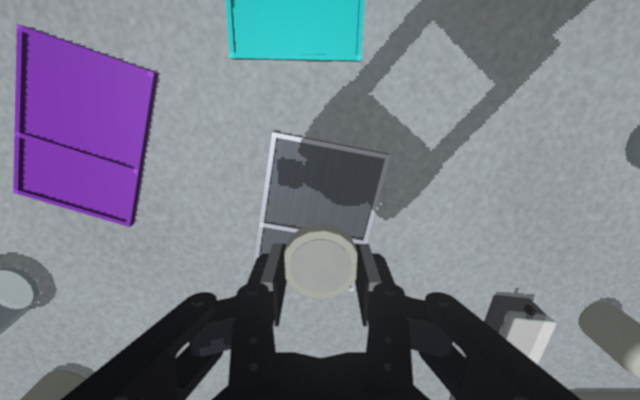

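The dark short tray is below the dish, with its large bay farther up the picture only because of the camera's tilt. The measured centre agrees with before, so I'll lower the dish.

Emit:
{"method": "apply_moves", "body": {
  "deltas": [
    [[0,0,0,0,0,40,-1],[0,0,0,0,0,40,-1],[0,0,0,0,0,30,-1],[0,0,0,0,0,8,-1],[0,0,0,0,0,3,-1],[0,0,0,0,0,0,-1],[0,0,0,0,0,0,-1],[0,0,0,0,0,0,-1],[0,0,0,0,0,1,-1],[0,0,0,0,0,0,-1]]
  ]
}}

```text
clock: 26.9
tool_pos: [0.4894, -0.3117, 0.014]
tool_rot: [-180.0, 0.0, -180.0]
ft_force: [0.0, 0.6, -1.3]
width: 0.0364
grip_force: 60.1
```

Emit:
{"method": "apply_moves", "body": {
  "deltas": [
    [[0,0,0,0,0,2,-1],[0,0,0,0,0,1,-1],[0,0,0,0,0,0,-1],[0,0,0,0,0,0,-1]]
  ]
}}

```text
clock: 27.3
tool_pos: [0.489, -0.3114, 0.0106]
tool_rot: [180.0, -0.0, -180.0]
ft_force: [-1.3, 1.1, 3.1]
width: 0.0363
grip_force: 60.5
```

Emit:
{"method": "apply_moves", "body": {
  "deltas": [
    [[0,0,0,0,0,0.5,-1],[0,0,0,0,0,0,0.3],[0,0,0,0,0,0,0.3],[0,0,0,0,0,0,1],[0,0,0,0,0,-15,1],[0,0,0,0,0,-40,1],[0,0,0,0,0,-40,1],[0,0,0,0,0,-40,1],[0,0,0,0,0,-10,1],[0,0,0,0,0,0,1]]
  ]
}}

```text
clock: 28.3
tool_pos: [0.4908, -0.3127, 0.1585]
tool_rot: [-179.8, 0.3, -180.0]
ft_force: [0.1, -0.0, -0.2]
width: 0.085
grip_force: 0.0
```

Emit:
{"method": "apply_moves", "body": {
  "deltas": [
    [[0,0,0,5.1,41,0,1],[0,0,0,5.1,41,0,1],[0,0,0,5.1,41,0,1],[0,0,0,5.1,41,0,1],[0,0,0,5.1,41,0,1],[0,0,0,5.1,41,0,1],[0,0,0,5.1,41,0,1],[0,0,0,5.1,41,0,1],[0,0,0,5.1,41,0,1],[0,0,0,5.1,41,0,1],[0,0,0,0,0,0,1],[0,0,0,0,0,0,1]]
  ]
}}

```text
clock: 29.5
tool_pos: [0.4362, 0.0991, 0.1529]
tool_rot: [-180.0, -0.2, -179.8]
ft_force: [-0.3, -0.7, 0.6]
width: 0.0855
grip_force: 0.0
```

```bash
python3 - <<'E'
from h import *
p=bot.capture('wrist');t=bot.capture('top');w=cloud(p);wt=cloud(t)
print('tall',top(w,.437,.098,.078,tol=.004))
for n,x,y,h in (('small placed',.489,-.311,.021),('large placed',.537,.294,.025)): print(n,top(wt,x,y,h,.036,.006))
o=bot.observe();print(o['clock'],o['tool_pos'],o['tool_rot'])
E
```

```text
tall (1559, array([0.4381, 0.0997, 0.0777]), array([0.437 , 0.1   , 0.0789]), array([0.036, 0.035, 0.007]))
small placed (120, array([ 0.4875, -0.3126,  0.0204]), array([ 0.4872, -0.3127,  0.0207]), array([0.036, 0.035, 0.01 ]))
large placed None
29.6 [0.43714675 0.09782554 0.15360771] [-1.79959640e+02 -1.33634516e-01  1.79997110e+02]
```

Emit:
{"method": "apply_moves", "body": {
  "deltas": [
    [[0,0,0,0,1,40,1],[0,0,0,0,0,40,1],[0,0,0,0,0,30,1],[0,0,0,0,0,15,1],[0,0,0,0,0,2,1],[0,0,0,0,0,0,-1],[0,0,0,0,0,0,-1],[0,0,0,0,0,0,-1],[0,0,0,0,0,0,-1],[0,0,0,0,0,0,-1],[0,0,0,0,0,0,-1],[0,0,0,0,0,0,-1]]
  ]
}}

```text
clock: 30.8
tool_pos: [0.4393, 0.0997, 0.0291]
tool_rot: [-180.0, 0.2, -179.9]
ft_force: [-0.2, -1.5, 6.5]
width: 0.0291
grip_force: 58.2
```

Emit:
{"method": "apply_moves", "body": {
  "deltas": [
    [[0,0,0,0,0,0,-1],[0,0,0,0,0,-10,-1],[0,0,0,0,0,-20,-1],[0,0,0,0,0,-30,-1],[0,0,0,0,0,-40,-1],[0,0,0,0,0,-10,-1],[0,0,0,0,0,0,-1],[0,0,0,0,0,0,-1]]
  ]
}}

```text
clock: 31.6
tool_pos: [0.4369, 0.0996, 0.1368]
tool_rot: [-180.0, -0.1, -180.0]
ft_force: [-0.3, -0.9, -1.2]
width: 0.0291
grip_force: 59.2
```

```bash
python3 - <<'E'
from h import *
s=bot.capture('side');c=s['img'][80:260,200:400];cv2.imwrite('pics/s8.png',cv2.resize(c,None,fx=3.3,fy=3.3)[:,:,::-1])
o=bot.observe();print(o['clock'],o['tool_pos'],o['tool_rot'],o['width'])
E
```

```text
31.65 [0.43621795 0.09954633 0.13602652] [-179.98779356   -0.20483822 -179.97198054] 0.029250620601158742
```

View pics/s8.png

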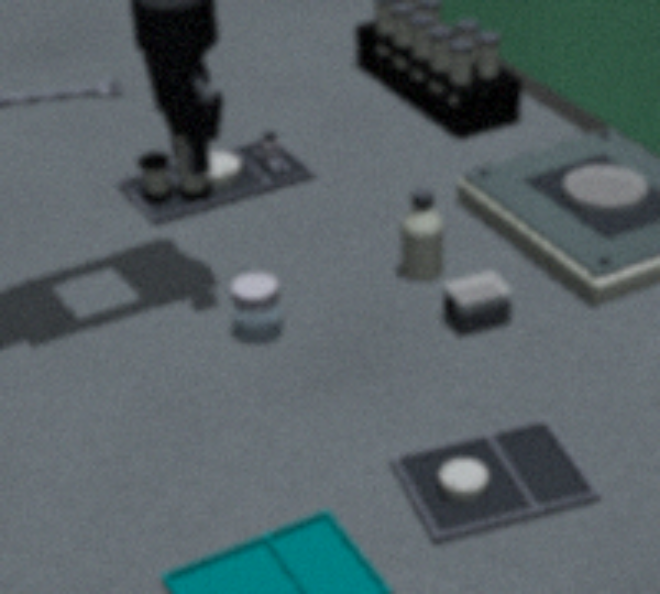

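The tall cartridge hangs upright. The small dish is in the short tray's larger bay, and the bystanders have not moved.

Emit:
{"method": "apply_moves", "body": {
  "deltas": [
    [[0,0,0,-11.2,-38.2,0,-1],[0,0,0,-11.2,-38.2,0,-1],[0,0,0,-11.2,-38.2,0,-1],[0,0,0,-11.2,-38.2,0,-1],[0,0,0,-11.2,-38.2,0,-1],[0,0,0,-11.2,-38.2,0,-1],[0,0,0,-11.2,-38.2,0,-1],[0,0,0,-11.2,-38.2,0,-1],[0,0,0,-11.2,-38.2,0,-1],[0,0,0,-11.2,-38.2,0,-1],[0,0,0,-11.2,-38.2,0,-1],[0,0,0,0,0,0,-1]]
  ]
}}

```text
clock: 32.85
tool_pos: [0.5609, -0.3249, 0.1351]
tool_rot: [-180.0, -0.1, 179.8]
ft_force: [0.1, -0.1, -1.3]
width: 0.0291
grip_force: 59.3
```

Emit:
{"method": "apply_moves", "body": {
  "deltas": [
    [[0,0,0,0,0,0,-1],[0,0,0,0,0,40,-1],[0,0,0,0,0,40,-1],[0,0,0,0,0,10,-1],[0,0,0,0,0,0,-1],[0,0,0,0,0,0,-1],[0,0,0,0,0,0,-1]]
  ]
}}

```text
clock: 33.55
tool_pos: [0.5632, -0.3214, 0.0506]
tool_rot: [-179.8, 0.2, -179.9]
ft_force: [-0.3, -0.3, -0.5]
width: 0.0292
grip_force: 59.3
```

Emit:
{"method": "apply_moves", "body": {
  "deltas": [
    [[0,0,0,0,0,8,-1],[0,0,0,0,0,4,-1],[0,0,0,0,0,1,-1],[0,0,0,0,0,0,-1],[0,0,0,0,0,0,-1],[0,0,0,0,0,0,-1]]
  ]
}}

```text
clock: 34.15
tool_pos: [0.5614, -0.3206, 0.0349]
tool_rot: [-180.0, 0.0, -180.0]
ft_force: [0.5, -0.1, 0.5]
width: 0.0289
grip_force: 59.3
```

Emit:
{"method": "apply_moves", "body": {
  "deltas": [
    [[0,0,0,0,0,1,-1],[0,0,0,0,0,1,-1],[0,0,0,0,0,1,-1],[0,0,0,0,0,0,-1],[0,0,0,0,0,0,-1]]
  ]
}}

```text
clock: 34.65
tool_pos: [0.5615, -0.3206, 0.0322]
tool_rot: [-180.0, 0.0, -180.0]
ft_force: [-0.4, 1.3, 2.6]
width: 0.0292
grip_force: 59.0
```

Emit:
{"method": "apply_moves", "body": {
  "deltas": [
    [[0,0,0,0,0,0.5,-1],[0,0,0,0,0,0,1],[0,0,0,0,0,0,1],[0,0,0,0,0,0,1],[0,0,0,0,0,0,1],[0,0,0,0,0,-15,1],[0,0,0,0,0,-35,1],[0,0,0,0,0,-40,1],[0,0,0,0,0,-40,1],[0,0,0,0,0,-30,1],[0,0,0,0,0,0,1]]
  ]
}}

```text
clock: 35.75
tool_pos: [0.565, -0.3231, 0.1999]
tool_rot: [-179.5, 0.6, -180.0]
ft_force: [-0.1, -1.0, 0.6]
width: 0.0851
grip_force: 0.0
```

Emit:
{"method": "apply_moves", "body": {
  "deltas": [
    [[0,0,0,20,40,0,1],[0,0,0,20,40,0,1],[0,0,0,20,40,0,1],[0,0,0,20,40,0,1],[0,0,0,0,40,0,1],[0,0,0,0,40,0,1],[0,0,0,0,0,0,1],[0,0,0,0,0,0,1]]
  ]
}}

```text
clock: 36.55
tool_pos: [0.4808, -0.0799, 0.1911]
tool_rot: [-180.0, -0.0, -179.8]
ft_force: [-0.1, 0.9, -0.1]
width: 0.0854
grip_force: 0.0
```

```bash
python3 - <<'E'
from h import *
t=bot.capture('top');wt=cloud(t);s=bot.capture('side');ws=cloud(s)
c=t['img'][120:240,120:380];cv2.imwrite('pics/t9.png',cv2.resize(c,None,fx=3,fy=3,interpolation=cv2.INTER_CUBIC)[:,:,::-1])
for n,x,y,h in (('small',.489,-.311,.021),('tall',.56,-.321,.081),('large',.537,.294,.025),('short',.465,.294,.051),('clamp',.608,.294,.043),('bottle',.64,0,.095),('jar',.444,-.007,.055),('tipbox',.637,-.105,.040)): print(n,top(wt,x,y,h,.034,.006),top(ws,x,y,h,.034,.006))
o=bot.observe();print(o['clock'],o['tool_pos'],o['qd'].round(1))
E
```

```text
small (119, array([ 0.4875, -0.3127,  0.0204]), array([ 0.486 , -0.3117,  0.0206]), array([0.036, 0.035, 0.01 ])) (131, array([ 0.4859, -0.3102,  0.0204]), array([ 0.4843, -0.3144,  0.0217]), array([0.04 , 0.039, 0.011]))
tall (105, array([ 0.5586, -0.322 ,  0.0806]), array([ 0.5594, -0.3224,  0.0806]), array([0.033, 0.034, 0.011])) (99, array([ 0.5584, -0.3198,  0.0816]), array([ 0.5568, -0.3213,  0.0811]), array([0.035, 0.035, 0.009]))
large (289, array([0.5346, 0.2917, 0.0244]), array([0.5345, 0.2916, 0.0244]), array([0.058, 0.063, 0.011])) (113, array([0.5327, 0.2931, 0.0244]), array([0.53  , 0.2883, 0.0261]), array([0.058, 0.063, 0.011]))
short (113, array([0.4646, 0.2917, 0.0509]), array([0.4635, 0.2919, 0.0503]), array([0.034, 0.036, 0.01 ])) (44, array([0.4619, 0.2952, 0.0502]), array([0.4607, 0.2922, 0.0513]), array([0.034, 0.037, 0.009]))
clamp (24, array([0.6084, 0.2916, 0.0421]), array([0.6071, 0.2904, 0.0418]), array([0.016, 0.017, 0.008])) (13, array([0.6038, 0.2938, 0.0412]), array([0.6039, 0.2926, 0.0429]), array([0.014, 0.019, 0.006]))
bottle None (28, array([0.6371, 0.0014, 0.0944]), array([ 0.635 , -0.0015,  0.0946]), array([0.02 , 0.023, 0.009]))
jar None (108, array([ 0.442 , -0.007 ,  0.0541]), array([ 0.4407, -0.0084,  0.0552]), array([0.042, 0.046, 0.01 ]))
tipbox (95, array([ 0.6366, -0.1173,  0.0391]), array([ 0.6349, -0.1186,  0.0392]), array([0.056, 0.022, 0.01 ])) (157, array([ 0.6357, -0.1032,  0.0392]), array([ 0.6337, -0.1058,  0.0401]), array([0.061, 0.048, 0.01 ]))
36.65 [ 0.48121376 -0.08128305  0.1912485 ] [-0.9  0.4 -0.3  0.2  0.1  0.1]
```

View pics/t9.png

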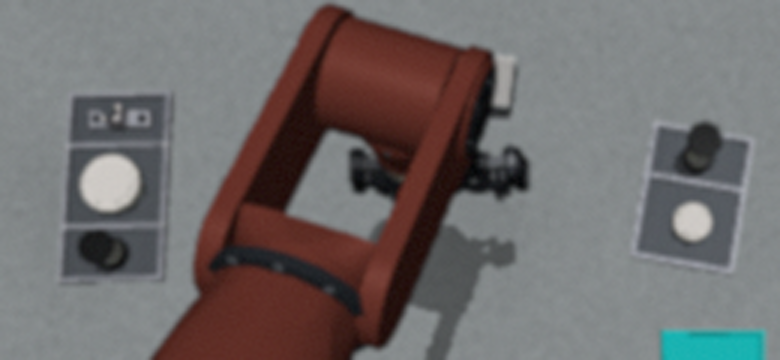

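All five things are in their bays and within tolerance at the right heights, the bystanders have not moved, and the gripper is clear.

```bash
python3 -c "
from h import *
print(bot.finish_job())"
```

```text
the job is handed in; nothing more can be done
None
```

The job is handed in at about 37 s of the 112 s allowed: the last check showed all five things in their bays within tolerance and the bottle, jar and tip box unmoved; the hand-in call gave no verdict.

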